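# Start the gear unit's filler plug in its thread

## Robot

A 7-joint arm with a two-finger parallel gripper is mounted at the origin on a cart in front of the work surface, level with it; the furniture and walls round the work are solid. World frame = base frame: x ahead of the robot, y to its left, z up, the work surface at z = 0. Lengths are in mm, angles in rad, forces in N, time in s.
With the tool pointing down it reaches from about 350 to 900 mm from the base axis. Payload 19.9 kg.
Tool frame: the origin (TCP) lies midway between the tips of the shut fingers; the grasp point (between the pads) lies manip.grasp_offset behind it (manip.grasp_offset is the distance from the TCP to the grasp point, in mm); z points along the fingers, y is the line along which they close (so a half turn about z gives the same grasp; the last joint's range is limited). The gripper opens to 85 mm and grips with 20 to 120 N. Pads are 22 mm wide; open, the fingers measure 114 mm over their backs; the gripper's body (76 mm by 85 mm) begins 54 mm behind the grasp point. The pads swing forward as they close: fully open they stand 13 mm farther back than shut.
Start: joints at [-1.278, 0.417, -0.01, 1.614, 0.005, 1.111, -0.053], TCP at [205.352, 590.281, 231.26] pointing down, gripper open.
Joint ranges: [-2.81, 2.81], [-0.39, 2.02], [-1.27, 1.25], [0.06, 2.57], [-1.19, 4.33], [0.19, 2], [-2.82, 2.82]. Speed limits (rad/s): [1.89, 1.89, 2.39, 2.39, 3.01, 3.01, 3.01].

## Interface

Orientations are given as a unit quaternion [w, x, y, z].
In Python, from rig import monitor, viewer, order, manip gives the robot as it stands. The module is installed in compiled form; this text tells all that it offers.
- The arm moves only by the tool drive_tool, never from a script. Its argument "motion" is one flat list of numbers, 6 for each row, row after row: the shift along the tool's x, y, z in mm, then the turn, a rotation vector about the tool's x, y, z in degrees. In form: [dx, dy, dz, wx, wy, wz, dx, dy, dz, wx, wy, wz, ...]. A call has 1 to 20 rows; each row is the pose to reach, as a shift and turn from the pose commanded when the call began, along the tool's axes at that moment; what a row does not reach only later rows make up. A row lasts 1/8 s, in which the tool goes at most 62.5 mm and 10.7 degrees, less where a joint would pass 70% of its speed; a pose out of reach is approached as far as the arm can. A call with a gripper value outside its range is refused whole. "jaw" is the finger opening in mm, from 0 to 85.4, set as the call begins (left out, the last holds). The fingers move at their own pace and stop on an object; "squeeze" is the grip in N (left out, the last holds). Time passes only in rows, so rows that repeat a pose let the fingers close. It gives the time, the measured TCP pose, the force, the opening and the grip force at its end, in the units of the state.
- monitor.observe(): the state, without advancing time (a new reading comes with each control period).
- viewer.capture(name): name is "scene" or "top"; returns the picture (480x640x3 uint8, red, green, blue); there is no depth.
- viewer.camera_info(name): a dict with "mtx" (3x3 intrinsics, pixels), "k1" (the pictures are not rectified: a ray, as slopes to the right and down, at radius r is drawn at 1 + k1 r^2 times it, then the intrinsics apply), "R" (3x3) and "t" (3): a world point X has camera coordinates R X + t. Camera axes: x right, y down, z forward; pixel columns grow to the right and rows downward; lengths in mm; the calibration is good to about 2 mm. A picture is of the moment at which its call begins. camera_info takes no time and is no camera call.
- order.hand_in(): hands the job in; it is judged then, once.
The state is a dict: "time_s": time; "joints": joint angles; "joint_vel": joint speeds; "joint_efforts": joint torques, N m; "eef_pos": TCP position; "tcp_rot": TCP orientation; "force": force on the tool from outside, world axes, zero at the start; "wrist_torque": the same for the moment, N m; "grip_width": finger opening in mm; "grip_force": force on a finger pad.
Only numpy, scipy, OpenCV 4.12 (cv2) and the standard library are available. Lean on these libraries where they do the work, as an engineer would, in place of code of your own. Each camera call takes 0.05 s, during which the arm holds its last target. There are 200 camera calls.

## Task

Take the steel screw plug by the bar on its top and set it squarely on the open filler neck of the small grey gear unit. Pressing lightly, turn it backward (counterclockwise seen from above) until you feel it drop a step into the start of the thread, then turn it forward until its collar lies down on the neck's rim, and let go. Never force it if it jams, and leave the other things on the bench where they lie.

Things in the scene. Friction and masses are not known exactly. Their poses are not given: they have to be found in the camera images.
- plug: Loose bare-steel screw plug, about 0.2 kg, standing upright on its foot on the bench. Origin: middle of the foot's underside; z along the plug's axis. Shank 30 mm in diameter, tapered to 26 mm over the lowest 5 mm; above it a round collar, 60 mm in diameter, 32.9 to 38.9 mm above the foot; on top the grip bar, up to 64.9 mm.
- plug_grip (a point): Middle of the plug's grip bar, on its axis, 53 mm above the foot. The bar stands on the collar: 46 mm long along the plug's x, 14 mm thick along its y, 26 mm high. Axes as the plug's.
- plug_collar (a point): Point on the plug's axis at the underside of its collar, 32.9 mm above the foot; axes as the plug's.
- plug_lugs (a point): Point on the plug's axis at the height of its four lugs, 12 mm above the foot. The lugs are round pins of 5 mm diameter along the plug's +x, -x, +y and -y, reaching out to a radius of 21.5 mm.
- housing: Small grey cast gear unit, fixed to the bench; base 116 (x) by 96 (y) mm, body 44 mm high, a shaft stub on its +y side. In its middle stands a round filler neck of bright metal, 60 mm outside and 47 mm inside diameter, rim 100 mm above the bench. Origin: middle of the base's underside. More than 60 N between plug and unit counts as forcing.
- filler_mouth (a point): Centre of the neck's mouth, level with the rim, 100 mm up; axes as the housing's. Four-start right-hand thread inside, guide hole 33 mm: in each quarter a helical ledge, a 26 degree gap (the start), a narrow wall. The gaps' angle is unknown: it differs every time and does not follow the housing's yaw. On the ledges the collar stays 7 to 12 mm above the rim (14 on the walls).
- thread_start (a point): Point on the neck's axis at the floor of the gaps, 20.3 mm below the rim. Pressed and turned backward (counterclockwise from above, at most 90 degrees) the lugs climb up to 4 mm on the ledges, then drop in the gaps till the collar is 3 mm above the rim; a wall blocks further backward turning. The drop is open over some 10 degrees. Forward from the ledges they jam on walls.
- thread_end (a point): Point on the neck's axis, 18 mm below the rim, at the height of the ledges' undersides where the thread ends. From the dropped position 45 to 55 degrees forward, held down, draw the collar on to the rim (the lugs slip under the ledges; the plug sinks 3 mm). Then 13 level degrees, then walls stop it hard: turn slowly and stop when it no longer sinks or the moment rises by 0.2 N m.
- seal_disc (a joint): Sprung rubber disc in the neck under the plug, in m pushed down: 0 free, about 0.008 with the plug home. It pushes the plug up with 2 N when the lugs rest on the ledges and 6 N at the end, so the plug pops out of the gaps unless held down (a press of 5 to 10 N is right); under the ledges it stays.
- marker: Blue and white marker pen, 135 mm long, loose on the bench between the other things; to be left alone.
- tape_measure: Yellow tape measure, 68x80x38 mm, loose on the bench; to be left alone.
- offcut: Brown wood offcut, 50x70x19 mm, loose on the bench; to be left alone.
- sanding_block: Orange sanding block, 68x112x26 mm, loose on the bench; to be left alone.
There are look-alikes about, which are no part of the job. There is more than one size of the plug; the one meant has the size given above.

How it is judged (in metres and radians):
On the way:
1. the plug, upright on the neck's axis, has dropped a step into the thread start: collar 2 to 6 mm above the rim (horizontal distance between plug_collar and filler_mouth below 0.003 m and angle between plug's own z axis and vertical below 0.06 rad and z of plug_collar in the frame of filler_mouth between 0.002 and 0.006 m), for 0.1 s.
At the end, for the whole second after the job is handed in: The plug is screwed home and released: collar within 1.8 mm of the neck's rim, within 3 mm of the neck's axis, tilted less than 0.06 rad, at rest (horizontal distance between plug_collar and filler_mouth below 0.003 m and angle between plug's own z axis and vertical below 0.06 rad and z of plug_collar in the frame of filler_mouth between -0.003 and 0.0018 m and linear speed of plug below 0.01 m/s); the robot touches nothing.
It fails at once if the plug is forced: more than 60 N between plug and gear unit (contact force between plug and housing above 60 N).
It fails at once if another thing on the bench is moved more than 30 mm (distance of any of marker, tape_measure, offcut, sanding_block from where it was at the start of the episode above 0.03 m).
It also fails if it takes over 70 s, if anything falls off the work surface, if the arm or the gripper's body presses on something with over 40 N, if the wrist force passes 120 N, or if a joint passes its speed limit or range.

## Working session

There is one attempt and no reset: what is moved stays moved. The work goes in short steps, Python scripts to look and compute and a tool call to move; the robot and the scene stay as the last step left them, time stands still between calls to the robot, and variables do not carry over. Pictures are saved under pics/ and viewed, at most 10 in all, crops included, and the job is handed in when it is done.

Besides the shell and the picture viewer there is one more tool, called after "Request:" by a JSON object that holds its "op" and its "data". drive_tool: Moves the arm, as the interface text tells. Its arguments: {"type":"object","properties":{"motion":{"type":"array"},"jaw":{"type":"number"},"squeeze":{"type":"number"}},"required":["motion"]}

```bash
mkdir -p pics; cat > h.py <<'E'
import numpy as np, cv2
from rig import monitor, viewer, order, manip
from scipy.spatial.transform import Rotation as Ro
def cap(n,f):
    im=cv2.cvtColor(viewer.capture(n),cv2.COLOR_RGB2BGR); cv2.imwrite('pics/'+f,im); return im
def ray(n,uv):
    c=viewer.camera_info(n); K=np.array(c['mtx']);R=np.array(c['R']);t=np.array(c['t'])
    d=np.linalg.solve(K,[uv[0],uv[1],1]); s=d[:2].copy()
    for _ in range(20): s=d[:2]/(1+c['k1']*(s@s))
    return -R.T@t, R.T@np.array([s[0],s[1],1])
def onz(n,uv,z):
    o,d=ray(n,uv); return o+d*(z-o[2])/d[2]
def proj(n,X):
    c=viewer.camera_info(n); K=np.array(c['mtx']); p=np.array(c['R'])@np.array(X)+np.array(c['t']); s=p[:2]/p[2]; s=s*(1+c['k1']*(s@s)); return (K@[s[0],s[1],1])[:2]
def st():
    s=monitor.observe(); w=np.array(s['tcp_rot']); 
    return s,Ro.from_quat(w[[1,2,3,0]])
E
python3 - <<'E'
from h import *
a=cap('top','top1.png');b=cap('scene','sc1.png')
s,R=st();print(s);print(R.as_matrix().round(3),manip.grasp_offset)
for n in('top','scene'):
  c=viewer.camera_info(n);print(c, -np.array(c['R']).T@np.array(c['t']))
E
```

```text
{'time_s': 0.1, 'joints': array([-1.27752795,  0.41791308, -0.01033026,  1.61408572,  0.00469021,
        1.11069653, -0.05299973]), 'joint_vel': array([ 0.0008345 , -0.00081328, -0.00110872, -0.00155253,  0.0009727 ,
       -0.00015671, -0.0008102 ]), 'joint_efforts': array([ 5.74180121e-04, -8.65820932e+01,  6.79411925e-01, -4.35634840e+01,
        1.90750428e-02,  4.86096600e-03,  1.79643393e-05]), 'eef_pos': array([205.23585929, 590.02513428, 230.73532368]), 'tcp_rot': array([-5.77141367e-05,  1.66589487e-01,  9.86026192e-01, -5.36176990e-04]), 'force': array([0.22736075, 0.04630706, 0.37267836]), 'wrist_torque': array([ 0.03706223,  0.02318981, -0.03086883]), 'grip_force': 0.0, 'grip_width': 85.32474215089273}
[[-0.944  0.329 -0.   ]
 [ 0.329  0.944 -0.001]
 [-0.    -0.001 -1.   ]] 18.700000000000003
{'mtx': array([[624.04039868,   0.        , 311.35919575],
       [  0.        , 624.04039868, 245.27432353],
       [  0.        ,   0.        ,   1.        ]]), 'k1': -0.2114990383010224, 'R': array([[ 0.02624562, -0.99948063, -0.01869865],
       [-0.99613609, -0.02458044, -0.0843131 ],
       [ 0.08380969,  0.02083925, -0.99626385]]), 't': array([ -57.68459575,  546.80636453, 1315.7599999 ])} [ 435.93408909  -71.63334841 1355.86843889]
{'mtx': array([[448.79474715,   0.        , 314.45425041],
       [  0.        , 448.79474715, 248.31771538],
       [  0.        ,   0.        ,   1.        ]]), 'k1': -0.057553801683836864, 'R': array([[-0.77939293, -0.6264859 ,  0.00787862],
       [-0.39654229,  0.48351297, -0.78036492],
       [ 0.4850782 , -0.61133511, -0.62527475]]), 't': array([389.34092898, 315.25602706, 608.16972914])} [133.452038   463.28173343 623.2204506 ]
```

View pics/top1.png

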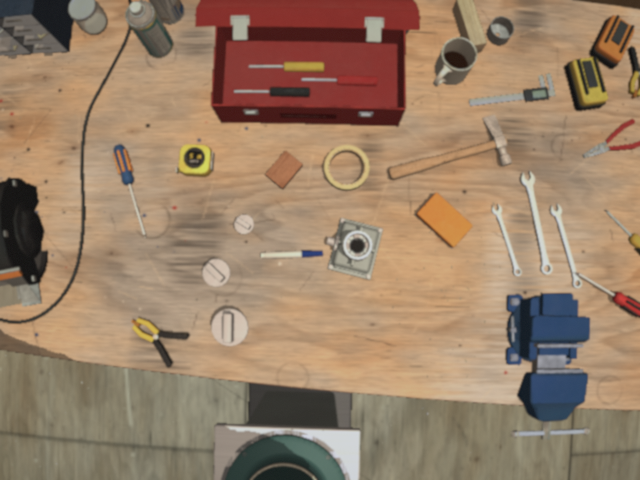

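View pics/sc1.png

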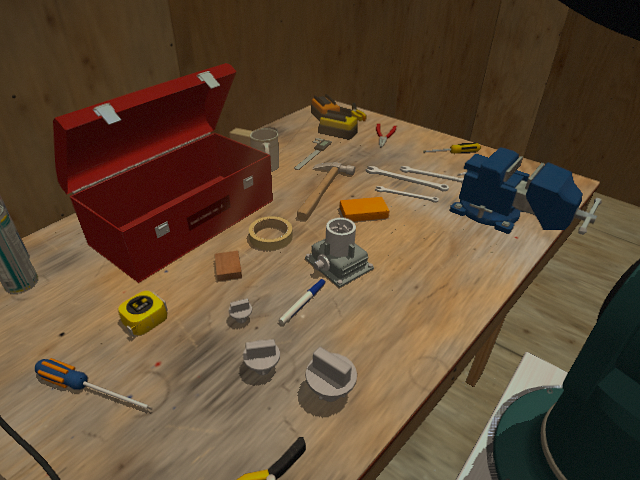

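In the top view there are three plugs: small (244,224), medium (216,272) and large (229,326). At about 0.47 px/mm a 60 mm collar spans about 28 px, which fits the medium one. I'll measure it and confirm in a crop. The unit's neck is at (357,245).

```bash
python3 - <<'E'
from h import *
im=cv2.imread('pics/top1.png')
print('plug-like collar diameters:')
hsv=cv2.cvtColor(im,cv2.COLOR_BGR2HSV)
for p in [(244,224),(216,272),(229,326),(357,245)]: print(im[p[1],p[0]],hsv[p[1],p[0]])
m=((hsv[...,1]<60)&(hsv[...,2]>125)).astype(np.uint8)
for (u,v) in [(244,224),(216,272),(229,326)]:
    w=np.zeros_like(m); cv2.circle(w,(u,v),27,1,-1); w&=m
    cs,_=cv2.findContours(w,cv2.RETR_EXTERNAL,cv2.CHAIN_APPROX_NONE)
    c=max(cs,key=cv2.contourArea); (cx,cy),r=cv2.minEnclosingCircle(c); e=cv2.fitEllipse(c)
    a=onz('top',(e[0][0]-e[1][0]/2,e[0][1]),39);b=onz('top',(e[0][0]+e[1][0]/2,e[0][1]),39)
    print(e,2*r,np.linalg.norm(a-b),onz('top',e[0],39))
A=cv2.resize(im[232:312,176:256],None,fx=5,fy=5,interpolation=cv2.INTER_CUBIC)
B=cv2.resize(im[205:285,317:397],None,fx=5,fy=5,interpolation=cv2.INTER_CUBIC)
cv2.imwrite('pics/c1.png',np.hstack([A,B]))
E
```

```text
plug-like collar diameters:
[176 193 210] [ 15  41 210]
[173 190 205] [ 16  40 205]
[178 195 208] [ 17  37 208]
[37 41 44] [17 41 44]
((243.796875, 223.69815063476562), (19.345609664916992, 20.14125633239746), 79.95233154296875) 20.907684326171875 41.59801938652614 [589.36107547 101.32480674  39.        ]
((215.94149780273438, 272.5028381347656), (28.1263484954834, 29.204143524169922), 30.922962188720703) 29.872438430786133 60.64845190652525 [483.57831279 157.39856131  39.        ]
((229.28134155273438, 326.4457092285156), (36.280174255371094, 37.45484924316406), 153.02769470214844) 38.02939224243164 77.55388164165166 [370.14811421 125.01102457  39.        ]
```

View pics/c1.png

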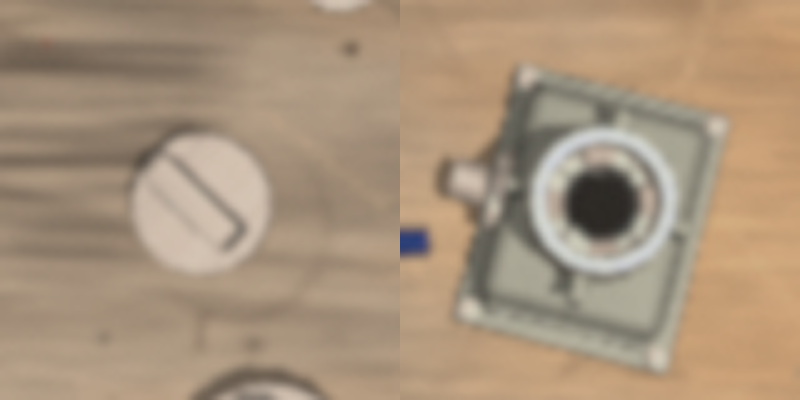

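The crop shows a round 60 mm collar with a diagonal bar, so this is the plug (measured 60.6 mm against 41.6 and 77.6). The neck's bright ring is centred near top pixel (357.4,245). Next I measure both precisely.

```bash
python3 - <<'E'
from h import *
im=cv2.imread('pics/top1.png');sc=cv2.imread('pics/sc1.png')
def tri(a,b):
    o1,d1=ray('top',a);o2,d2=ray('scene',b)
    k=np.linalg.lstsq(np.c_[d1,-d2],o2-o1,rcond=None)[0];p,q=o1+k[0]*d1,o2+k[1]*d2
    return (p+q)/2,np.linalg.norm(p-q)
# bar edges from crop
f=lambda x,y:(176+x/5,232+y/5)
for a,b in [((165,150),(243,228)),((150,180),(220,250))]:
    A,B=onz('top',f(*a),65),onz('top',f(*b),65);d=B-A;print('bar',A,B,np.degrees(np.arctan2(d[1],d[0])))
# neck
hsv=cv2.cvtColor(im,cv2.COLOR_BGR2HSV)
w=np.zeros(im.shape[:2],np.uint8);cv2.circle(w,(357,245),19,1,-1)
m=((hsv[...,2]>185)&(hsv[...,1]<45)).astype(np.uint8)&w
cs,_=cv2.findContours(m,cv2.RETR_EXTERNAL,cv2.CHAIN_APPROX_NONE)
c=max(cs,key=cv2.contourArea);e=cv2.fitEllipse(cv2.convexHull(c));print('neck',e,onz('top',e[0],100), 60*624/1256)
X=onz('top',e[0],100);print('pred scene',proj('scene',X),'plug collar pred',proj('scene',[483.6,157.4,39]))
# bottom-black hole centre
mb=((hsv[...,2]<75).astype(np.uint8)&w);print('hole',cv2.moments(mb)['m10']/mb.sum(),cv2.moments(mb)['m01']/mb.sum())
A=cv2.resize(sc[205:265,310:370],None,fx=6.6,fy=6.6,interpolation=cv2.INTER_CUBIC)
B=cv2.resize(sc[325:385,230:290],None,fx=6.6,fy=6.6,interpolation=cv2.INTER_CUBIC)
cv2.imwrite('pics/c2.png',np.hstack([A,B]))
E
```

```text
bar [504.17208211 168.3888644   65.        ] [472.53671611 134.2403257   65.        ] -132.8121670035165
bar [491.44768867 174.27483337  65.        ] [463.09476688 143.60779788  65.        ] -132.75463974783355
neck ((357.6289978027344, 244.43331909179688), (28.118484497070312, 28.797588348388672), 76.20516967773438) [ 545.5926917  -138.76289404  100.        ] 29.808917197452228
pred scene [340.43186066 225.14983746] plug collar pred [261.2969362  353.02829027]
hole 356.8984375 245.34375
```

View pics/c2.png

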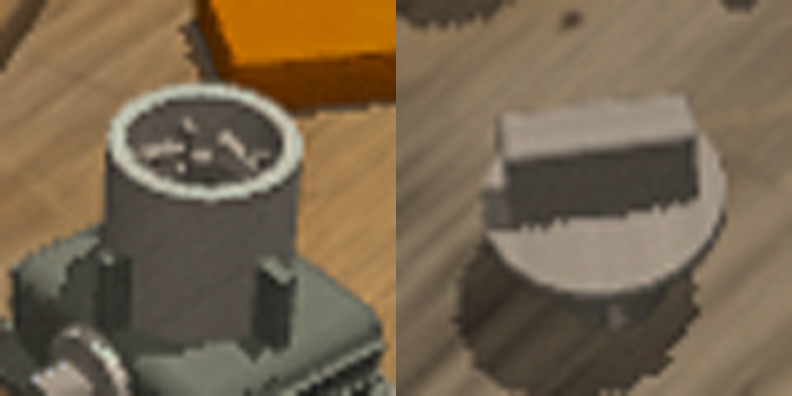

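The scene view shows the neck's rim centred near (340.5,226.1) against a predicted (340.4,225.2), and the bar's top near (260.0,343.8). The two views agree within about 1 px. I combine them and compute the move to the plug.

```bash
cat >> h.py <<'E'
def tri(a,b):
    o1,d1=ray('top',a);o2,d2=ray('scene',b)
    k=np.linalg.lstsq(np.c_[d1,-d2],o2-o1,rcond=None)[0];p,q=o1+k[0]*d1,o2+k[1]*d2
    return (p+q)/2,np.linalg.norm(p-q)
def go(X,ydeg=None):
    s,R=st(); d=R.inv().apply(np.array(X)-s['eef_pos']); M=R.as_matrix()
    print('shift tool',d.round(1),'pos',s['eef_pos'].round(1))
    cur=np.degrees(np.arctan2(M[1,1],M[0,1])); print('y-axis deg',cur.round(2),'z axis',M[:,2].round(4),'j',s['joints'].round(2))
    if ydeg is not None: # turn about tool z (down): +wz = clockwise from above
        w=(cur-ydeg+90)%180-90; print('wz',w)
E
python3 - <<'E'
from h import *
print('neck tri',tri((357.3,244.6),(340.5,226.1)),onz('scene',(340.5,226.1),100),onz('top',(357.3,244.6),100))
print('bar scene',onz('scene',(260,343.8),65), 'top collar',onz('top',(215.94,272.5),38.9))
go([483,156.5,120],47.2+90)
E
```

```text
neck tri (array([ 545.23539492, -138.31100356,   98.1053756 ]), np.float64(0.39691050093170666)) [ 543.57615115 -136.23647491  100.        ] [ 545.23843977 -138.104612    100.        ]
bar scene [482.19324355 159.24072025  65.        ] top collar [483.58787947 157.41940137  38.9       ]
shift tool [-404.8 -318.1  111.1] pos [205.2 590.  230.7]
y-axis deg 70.82 z axis [-3.e-04 -1.e-03 -1.e+00] j [-1.28  0.42 -0.01  1.61  0.    1.11 -0.05]
wz -66.37917167919353
```

Request:
{"op": "drive_tool", "data": {"motion": [-404.4, -316.9, 80, 0, 0, 113.6, -404.4, -316.9, 80, 0, 0, 113.6, -404.4, -316.9, 80, 0, 0, 113.6, -404.4, -316.9, 80, 0, 0, 113.6, -404.4, -316.9, 80, 0, 0, 113.6, -404.4, -316.9, 80, 0, 0, 113.6, -404.4, -316.9, 80, 0, 0, 113.6, -404.4, -316.9, 80, 0, 0, 113.6, -404.4, -316.9, 80, 0, 0, 113.6, -404.4, -316.9, 80, 0, 0, 113.6, -404.4, -316.9, 80, 0, 0, 113.6, -404.4, -316.9, 80, 0, 0, 113.6, -404.4, -316.9, 80, 0, 0, 113.6, -404.4, -316.9, 80, 0, 0, 113.6, -404.4, -316.9, 80, 0, 0, 113.6, -404.4, -316.9, 80, 0, 0, 113.6], "jaw": 45, "squeeze": 40}}

```text
time_s: 2.1
eef_pos: [483.2, 158.1, 151.3]
tcp_rot: [0.0, 0.916, 0.401, 0.0]
force: [0.4, -0.1, -0.3]
grip_width: 44.9
grip_force: 0.0
```

```bash
python3 - <<'E'
from h import *
go([483,157.8,42],137.2); cap('scene','sc2.png'); print(st()[0]['time_s'],st()[0]['grip_width'])
im=cv2.imread('pics/sc2.png');cv2.imwrite('pics/c3.png',cv2.resize(im[200:420,150:400],None,fx=2.4,fy=2.4,interpolation=cv2.INTER_CUBIC))
E
```

```text
shift tool [ -0.3   0.  109.3] pos [483.2 158.1 151.3]
y-axis deg -42.76 z axis [ 0. -0. -1.] j [-0.84  0.35  0.56  1.99 -0.24  0.87 -0.9 ]
wz 0.03711763827470804
2.15 45.00700627114597
```

View pics/c3.png

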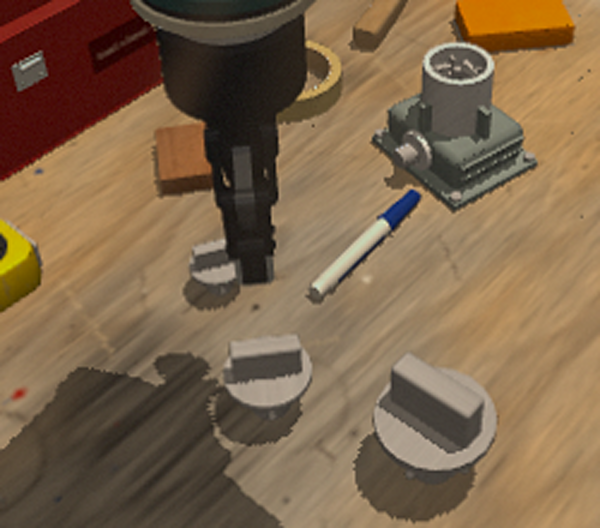

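The crop shows the gripper above the medium plug, fingers straddling across its bar, with clear neighbours. Descend.

Request:
{"op": "drive_tool", "data": {"motion": [0, 0, 40, 0, 0, 0, 0, 0, 80, 0, 0, 0, 0, 0, 100, 0, 0, 0, 0, 0, 108, 0, 0, 0, 0, 0, 108, 0, 0, 0, 0, 0, 108, 0, 0, 0]}}

```text
time_s: 2.9
eef_pos: [483.7, 158.3, 44.2]
tcp_rot: [-0.0, 0.916, 0.401, 0.001]
force: [-0.2, -0.0, 0.3]
grip_width: 44.8
grip_force: 0.0
```

Request:
{"op": "drive_tool", "data": {"motion": [0, 0, 0, 0, 0, 0, 0, 0, 0, 0, 0, 0, 0, 0, 0, 0, 0, 0, 0, 0, 0, 0, 0, 0, 0, 0, 0, 0, 0, 0, 0, 0, 0, 0, 0, 0], "jaw": 0, "squeeze": 60}}

```text
time_s: 3.65
eef_pos: [483.5, 158.4, 43.9]
tcp_rot: [-0.0, 0.916, 0.401, 0.0]
force: [-2.1, -0.9, 7.7]
grip_width: 12.6
grip_force: 58.8
```

```bash
python3 - <<'E'
from h import *
s,R=st();print(s['force'],s['wrist_torque'],s['grip_width'],s['grip_force'],s['time_s'],s['eef_pos'])
E
```

```text
[-2.09703877 -0.88191825  7.68282534] [-0.02166757  0.3713459  -0.05361219] 12.604992785756941 58.77534627914429 3.65 [483.48250864 158.36460859  43.87485094]
```

Request:
{"op": "drive_tool", "data": {"motion": [0, 0, -20, 0, 0, 0, 0, 0, -60, 0, 0, 0, 0, 0, -100, 0, 0, 0, 0, 0, -125, 0, 0, 0, 0, 0, -125, 0, 0, 0, 0, 0, -125, 0, 0, 0]}}

```text
time_s: 4.4
eef_pos: [482.7, 158.1, 167.6]
tcp_rot: [-0.0, 0.916, 0.401, -0.0]
force: [0.2, -0.4, -1.7]
grip_width: 12.9
grip_force: 58.9
```

```bash
python3 - <<'E'
from h import *
s,R=st();print(s['force'],s['wrist_torque'],s['grip_width'],s['grip_force'],s['time_s'])
go([544.6,-137.5,168])
E
```

```text
[ 0.22103229 -0.37505181 -1.65288013] [0.04497187 0.00485538 0.03821607] 12.917546279578433 58.89717221260071 4.4
shift tool [-175.   246.2   -0.4] pos [482.7 158.1 167.6]
y-axis deg -42.77 z axis [-8.e-04 -3.e-04 -1.e+00] j [-0.86  0.33  0.58  1.98 -0.22  0.9  -0.91]
```

Request:
{"op": "drive_tool", "data": {"motion": [-18, 25, 0, 0, 0, 0, -53, 74, 0, 0, 0, 0, -88, 123, 0, 0, 0, 0, -122, 172, 0, 0, 0, 0, -150, 211, 0, 0, 0, 0, -168, 236, 0, 0, 0, 0, -175, 246, 0, 0, 0, 0, -175, 246, 0, 0, 0, 0, -175, 246, 0, 0, 0, 0, -175, 246, 0, 0, 0, 0]}}

```text
time_s: 5.65
eef_pos: [544.9, -136.2, 168.2]
tcp_rot: [-0.0, 0.916, 0.401, 0.0]
force: [-0.1, -0.1, -1.2]
grip_width: 12.7
grip_force: 58.9
```

```bash
python3 - <<'E'
from h import *
go([544.6,-137.5,150]);s=st()[0];print(s['time_s'],s['force'])
im=cap('scene','sc3.png'); t=cap('top','top3.png')
print('plug collar pred (z=TCP-5)',proj('scene',s['eef_pos']+[0,0,-11]),'mouth',proj('scene',[544.6,-137.5,100]))
A=cv2.resize(im[130:290,250:430],(675,600),interpolation=cv2.INTER_CUBIC)
cv2.imwrite('pics/c4.png',A)
E
```

```text
shift tool [-1.2  0.7 18.2] pos [ 544.9 -136.2  168.2]
y-axis deg -42.69 z axis [-1.e-04  3.e-04 -1.e+00] j [-0.32  0.44  0.65  1.85 -0.32  0.96 -0.27]
5.65 [-0.11544316 -0.11185573 -1.21077822]
plug collar pred (z=TCP-5) [341.2382148  201.56918704] mouth [340.45966478 225.62126257]
```

View pics/c4.png

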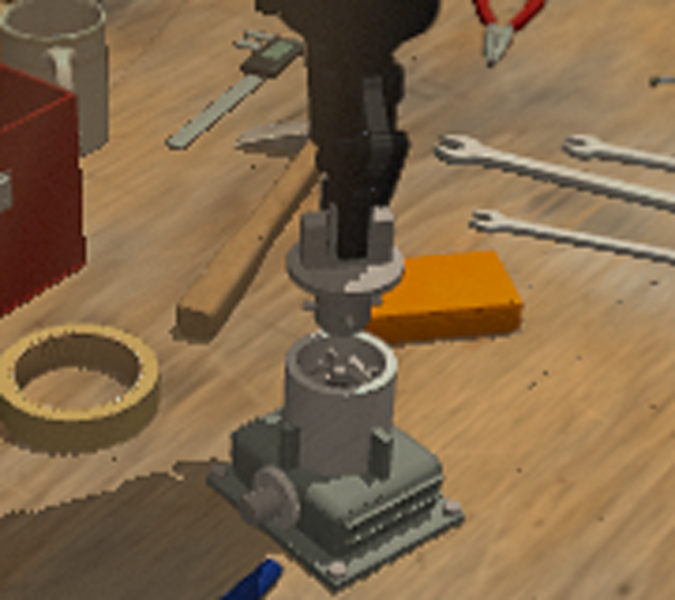

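The crop shows the plug hanging upright. Its collar is centred at crop x≈346 and the neck at x≈341, which after perspective puts the plug on the neck's axis within about 1 mm. Descending in steps with force checks.

Request:
{"op": "drive_tool", "data": {"motion": [0, 0, 10, 0, 0, 0, 0, 0, 20, 0, 0, 0, 0, 0, 28, 0, 0, 0, 0, 0, 33, 0, 0, 0, 0, 0, 35, 0, 0, 0, 0, 0, 37, 0, 0, 0, 0, 0, 39, 0, 0, 0, 0, 0, 40, 0, 0, 0, 0, 0, 40, 0, 0, 0]}}

```text
time_s: 6.88
eef_pos: [544.9, -137.5, 128.3]
tcp_rot: [0.0, 0.916, 0.4, 0.0]
force: [0.2, 0.4, -1.8]
grip_width: 12.8
grip_force: 58.9
```

```bash
cat > f.py <<'E'
from h import *
s,R=st();go([544.3,-137.1,120]);print('F',s['force'].round(2),'M',s['wrist_torque'].round(3),s['grip_width'],s['time_s'],'tilt',R.as_matrix()[:,2].round(4))
E
python3 f.py
```

```text
shift tool [-0.1 -0.7  8.3] pos [ 544.9 -137.5  128.3]
y-axis deg -42.79 z axis [ 1.e-04 -1.e-04 -1.e+00] j [-0.29  0.49  0.62  1.88 -0.36  0.88 -0.24]
F [ 0.24  0.38 -1.78] M [-0.006  0.03  -0.002] 12.767395978071152 6.875 tilt [ 1.e-04 -1.e-04 -1.e+00]
```

Request:
{"op": "drive_tool", "data": {"motion": [0, -0.4, 1, 0, 0, 0, 0, -0.4, 2, 0, 0, 0, 0, -0.4, 3, 0, 0, 0, 0, -0.4, 4, 0, 0, 0, 0, -0.4, 4, 0, 0, 0]}}

```text
time_s: 7.5
eef_pos: [544.8, -137.2, 124.9]
tcp_rot: [0.0, 0.916, 0.4, 0.0]
force: [-3.4, 1.7, 9.5]
grip_width: 12.4
grip_force: 60.8
```

```bash
python3 f.py
```

```text
shift tool [-0.2 -0.5  4.9] pos [ 544.8 -137.2  124.9]
y-axis deg -42.79 z axis [ 6.e-04  2.e-04 -1.e+00] j [-0.29  0.5   0.61  1.88 -0.37  0.87 -0.24]
F [-3.45  1.71  9.5 ] M [ 0.33   0.869 -0.035] 12.362553546927971 7.5 tilt [ 6.e-04  2.e-04 -1.e+00]
```

Request:
{"op": "drive_tool", "data": {"motion": [0, -0.4, 0, 0, 0, 0, 0, -0.8, 0, 0, 0, 0, 0, -0.8, 0, 0, 0, 0]}}

```text
time_s: 7.88
eef_pos: [544.6, -137.0, 125.0]
tcp_rot: [0.001, 0.916, 0.4, 0.001]
force: [-1.2, -1.1, 8.5]
grip_width: 12.7
grip_force: 60.1
```

```bash
python3 f.py
```

```text
shift tool [-0.2 -0.2  5. ] pos [ 544.6 -137.   125. ]
y-axis deg -42.79 z axis [ 1.5e-03 -5.0e-04 -1.0e+00] j [-0.29  0.5   0.61  1.88 -0.37  0.87 -0.24]
F [-1.23 -1.11  8.48] M [-0.3    0.163 -0.039] 12.717357987399671 7.875 tilt [ 1.5e-03 -5.0e-04 -1.0e+00]
```

Request:
{"op": "drive_tool", "data": {"motion": [-0.4, 0, 0, 0, 0, -3, -0.4, 0, 0, 0, 0, -6, -0.4, 0, 0, 0, 0, -9, -0.4, 0, 0, 0, 0, -12, -0.4, 0, 0, 0, 0, -12, -0.4, 0, 0, 0, 0, -12]}}

```text
time_s: 8.62
eef_pos: [543.9, -137.0, 124.4]
tcp_rot: [0.0, 0.87, 0.494, 0.0]
force: [1.7, -1.5, -0.4]
grip_width: 12.6
grip_force: 59.1
```

```bash
python3 f.py
```

```text
shift tool [0.1 0.4 4.4] pos [ 543.9 -137.   124.4]
y-axis deg -30.85 z axis [ 4.e-04 -3.e-04 -1.e+00] j [-0.25  0.49  0.56  1.88 -0.33  0.87 -0.06]
F [ 1.73 -1.54 -0.37] M [-0.091 -0.329  0.011] 12.610938140091779 8.625 tilt [ 4.e-04 -3.e-04 -1.e+00]
```

Request:
{"op": "drive_tool", "data": {"motion": [0, 0.3, 0.5, 0, 0, 0, 0, 0.3, 1, 0, 0, 0, 0, 0.3, 1.5, 0, 0, 0, 0, 0.3, 2, 0, 0, 0, 0, 0.3, 2, 0, 0, 0]}}

```text
time_s: 9.25
eef_pos: [544.5, -137.2, 122.8]
tcp_rot: [0.0, 0.869, 0.494, 0.0]
force: [1.3, 0.8, 5.9]
grip_width: 12.7
grip_force: 60.1
```

```bash
python3 f.py
```

```text
shift tool [-0.1 -0.2  2.8] pos [ 544.5 -137.2  122.8]
y-axis deg -30.78 z axis [ 1.2e-03 -3.0e-04 -1.0e+00] j [-0.25  0.49  0.56  1.88 -0.34  0.86 -0.05]
F [1.29 0.79 5.91] M [-0.096 -0.323  0.126] 12.650039353464754 9.25 tilt [ 1.2e-03 -3.0e-04 -1.0e+00]
```

Request:
{"op": "drive_tool", "data": {"motion": [0, 0, 0.1, 0, 0, -3, 0, 0, 0.1, 0, 0, -6, 0, 0, 0.1, 0, 0, -9, 0, 0, 0.1, 0, 0, -9]}}

```text
time_s: 9.75
eef_pos: [543.6, -137.0, 122.0]
tcp_rot: [-0.0, 0.828, 0.561, -0.0]
force: [-0.7, 0.4, -1.2]
grip_width: 12.8
grip_force: 58.9
```

```bash
python3 f.py
```

```text
shift tool [0.2 0.6 2. ] pos [ 543.6 -137.   122. ]
y-axis deg -21.81 z axis [-7.e-04  1.e-04 -1.e+00] j [-0.22  0.48  0.52  1.88 -0.31  0.86  0.08]
F [-0.7   0.37 -1.24] M [ 0.019 -0.026  0.039] 12.831102057489163 9.75 tilt [-7.e-04  1.e-04 -1.e+00]
```

Request:
{"op": "drive_tool", "data": {"motion": [0, 0.3, 0.6, 0, 0, 0, 0, 0.3, 1.2, 0, 0, 0, 0, 0.3, 1.8, 0, 0, 0, 0, 0.3, 2.4, 0, 0, 0, 0, 0.3, 2.4, 0, 0, 0]}}

```text
time_s: 10.38
eef_pos: [544.2, -137.2, 119.8]
tcp_rot: [0.0, 0.828, 0.561, -0.0]
force: [-0.3, 0.5, -1.3]
grip_width: 13.1
grip_force: 58.9
```

```bash
python3 f.py
```

```text
shift tool [ 0.1  0.  -0.2] pos [ 544.2 -137.2  119.8]
y-axis deg -21.79 z axis [-1.e-04 -1.e-04 -1.e+00] j [-0.22  0.49  0.52  1.88 -0.31  0.85  0.08]
F [-0.25  0.49 -1.34] M [ 0.047 -0.021  0.018] 13.052764218936913 10.375 tilt [-1.e-04 -1.e-04 -1.e+00]
```

Still free, so continue down in small steps.

Request:
{"op": "drive_tool", "data": {"motion": [0, 0, 0.5, 0, 0, 0, 0, 0, 1, 0, 0, 0, 0, 0, 1.5, 0, 0, 0, 0, 0, 2, 0, 0, 0, 0, 0, 2, 0, 0, 0]}}

```text
time_s: 11.0
eef_pos: [544.4, -137.2, 118.2]
tcp_rot: [0.0, 0.828, 0.561, 0.0]
force: [-2.6, 0.5, 6.6]
grip_width: 12.5
grip_force: 60.3
```

```bash
python3 f.py
```

```text
shift tool [ 0.1 -0.1 -1.8] pos [ 544.4 -137.2  118.2]
y-axis deg -21.79 z axis [ 4.e-04  1.e-04 -1.e+00] j [-0.22  0.49  0.52  1.89 -0.32  0.85  0.09]
F [-2.61  0.55  6.64] M [ 0.244  0.628 -0.005] 12.492222545707167 11.0 tilt [ 4.e-04  1.e-04 -1.e+00]
```

Request:
{"op": "drive_tool", "data": {"motion": [0, -0.3, -0.1, 0, 0, -2, 0, -0.3, -0.25, 0, 0, -4, 0, -0.3, -0.4, 0, 0, -6, 0, -0.3, -0.5, 0, 0, -8, 0, -0.3, -0.5, 0, 0, -8]}}

```text
time_s: 11.62
eef_pos: [544.2, -137.2, 118.5]
tcp_rot: [0.0, 0.787, 0.617, 0.0]
force: [1.3, -1.3, 5.2]
grip_width: 12.6
grip_force: 59.8
```

```bash
python3 f.py
```

```text
shift tool [ 0.1  0.1 -1.5] pos [ 544.2 -137.2  118.5]
y-axis deg -13.75 z axis [ 6.e-04 -1.e-04 -1.e+00] j [-0.19  0.48  0.49  1.89 -0.29  0.85  0.21]
F [ 1.27 -1.33  5.17] M [-0.207 -0.466 -0.006] 12.628424230005537 11.625 tilt [ 6.e-04 -1.e-04 -1.e+00]
```

Request:
{"op": "drive_tool", "data": {"motion": [0, 0, 0, 0, 0, -2, 0, 0, -0.1, 0, 0, -4, 0, 0, -0.2, 0, 0, -6, 0, 0, -0.3, 0, 0, -8, 0, 0, -0.4, 0, 0, -10, 0, 0, -0.5, 0, 0, -12, 0, 0, -0.5, 0, 0, -12]}}

```text
time_s: 12.5
eef_pos: [544.4, -137.2, 119.6]
tcp_rot: [0.0, 0.718, 0.696, 0.0]
force: [-0.7, 0.1, 14.7]
grip_width: 12.7
grip_force: 61.2
```

```bash
python3 f.py
```

```text
shift tool [ 0.1 -0.1 -0.4] pos [ 544.4 -137.2  119.6]
y-axis deg -1.79 z axis [ 0.0012  0.     -1.    ] j [-0.15  0.47  0.44  1.88 -0.26  0.84  0.39]
F [-0.69  0.11 14.68] M [ 0.081  0.235 -0.186] 12.66395009945263 12.5 tilt [ 0.0012  0.     -1.    ]
```

Request:
{"op": "drive_tool", "data": {"motion": [0, 0, -0.5, 0, 0, -2, 0, 0, -0.7, 0, 0, -4, 0, 0, -0.9, 0, 0, -6, 0, 0, -1.1, 0, 0, -8, 0, 0, -1.3, 0, 0, -10, 0, 0, -1.3, 0, 0, -10]}}

```text
time_s: 13.25
eef_pos: [544.3, -137.2, 120.7]
tcp_rot: [0.0, 0.655, 0.756, 0.0]
force: [-2.1, 0.7, 13.2]
grip_width: 12.5
grip_force: 60.9
```

```bash
python3 f.py
```

```text
shift tool [0.1 0.  0.7] pos [ 544.3 -137.2  120.7]
y-axis deg 8.22 z axis [ 9.e-04  1.e-04 -1.e+00] j [-0.12  0.46  0.4   1.88 -0.23  0.84  0.54]
F [-2.06  0.68 13.2 ] M [-0.012  0.198 -0.16 ] 12.525027759218213 13.25 tilt [ 9.e-04  1.e-04 -1.e+00]
```

Request:
{"op": "drive_tool", "data": {"motion": [0, 0, -0.5, 0, 0, -2, 0, 0, -0.8, 0, 0, -4, 0, 0, -1.0, 0, 0, -6, 0, 0, -1.0, 0, 0, -6]}}

```text
time_s: 13.75
eef_pos: [544.2, -137.1, 121.4]
tcp_rot: [0.0, 0.614, 0.789, 0.0]
force: [-0.4, -1.2, 9.1]
grip_width: 13.0
grip_force: 60.3
```

```bash
python3 f.py
```

```text
shift tool [-0.   0.1  1.4] pos [ 544.2 -137.1  121.4]
y-axis deg 14.22 z axis [ 5.e-04 -0.e+00 -1.e+00] j [-0.1   0.46  0.37  1.88 -0.22  0.84  0.63]
F [-0.43 -1.18  9.07] M [-0.067 -0.059 -0.118] 12.994990313034817 13.75 tilt [ 5.e-04 -0.e+00 -1.e+00]
```

Request:
{"op": "drive_tool", "data": {"motion": [0, 0, -0.2, 0, 0, -2, 0, 0, -0.4, 0, 0, -4, 0, 0, -0.6, 0, 0, -6, 0, 0, -0.6, 0, 0, -6]}}

```text
time_s: 14.25
eef_pos: [544.0, -137.1, 121.8]
tcp_rot: [0.0, 0.572, 0.82, 0.0]
force: [0.2, -0.4, 5.5]
grip_width: 12.7
grip_force: 59.9
```

```bash
python3 f.py
```

```text
shift tool [-0.1  0.2  1.8] pos [ 544.  -137.1  121.8]
y-axis deg 20.2 z axis [ 2.e-04 -0.e+00 -1.e+00] j [-0.09  0.45  0.35  1.88 -0.2   0.84  0.72]
F [ 0.2  -0.39  5.45] M [-0.189 -0.19   0.021] 12.669164681581021 14.25 tilt [ 2.e-04 -0.e+00 -1.e+00]
```

Request:
{"op": "drive_tool", "data": {"motion": [0, 0, 0.1, 0, 0, -2, 0, 0, 0.1, 0, 0, -4, 0, 0, 0.1, 0, 0, -5, 0, 0, 0.1, 0, 0, -5]}}

```text
time_s: 14.75
eef_pos: [543.7, -136.9, 121.4]
tcp_rot: [-0.0, 0.536, 0.844, -0.0]
force: [-0.8, -1.2, 0.8]
grip_width: 12.7
grip_force: 59.2
```

```bash
python3 f.py
```

```text
shift tool [-0.4  0.4  1.4] pos [ 543.7 -136.9  121.4]
y-axis deg 25.21 z axis [-6.e-04  1.e-04 -1.e+00] j [-0.07  0.45  0.33  1.88 -0.19  0.84  0.8 ]
F [-0.76 -1.19  0.79] M [0.01  0.076 0.038] 12.739703629169227 14.75 tilt [-6.e-04  1.e-04 -1.e+00]
```

Request:
{"op": "drive_tool", "data": {"motion": [-0.2, 0.2, 0.6, 0, 0, 0, -0.3, 0.3, 1.2, 0, 0, 0, -0.3, 0.3, 1.8, 0, 0, 0, -0.3, 0.3, 2.4, 0, 0, 0, -0.3, 0.3, 2.4, 0, 0, 0]}}

```text
time_s: 15.38
eef_pos: [544.7, -137.1, 120.2]
tcp_rot: [0.0, 0.536, 0.844, 0.0]
force: [-5.8, 2.0, 21.0]
grip_width: 13.2
grip_force: 62.2
```

```bash
python3 f.py
```

```text
shift tool [ 0.2 -0.4  0.2] pos [ 544.7 -137.1  120.2]
y-axis deg 25.21 z axis [ 8.e-04  2.e-04 -1.e+00] j [-0.07  0.45  0.33  1.88 -0.19  0.84  0.8 ]
F [-5.79  2.02 21.  ] M [0.681 1.55  0.187] 13.171837312561163 15.375 tilt [ 8.e-04  2.e-04 -1.e+00]
```

Request:
{"op": "drive_tool", "data": {"motion": [0.2, -0.2, -0.7, 0, 0, 0, 0.3, -0.3, -0.7, 0, 0, -2, 0.3, -0.3, -0.7, 0, 0, -3, 0.3, -0.3, -0.7, 0, 0, -3]}}

```text
time_s: 15.88
eef_pos: [544.1, -137.1, 120.0]
tcp_rot: [0.0, 0.514, 0.858, 0.0]
force: [-0.0, 1.3, 3.7]
grip_width: 12.6
grip_force: 59.6
```

```bash
python3 f.py
```

```text
shift tool [-0.1  0.2 -0. ] pos [ 544.1 -137.1  120. ]
y-axis deg 28.2 z axis [ 2.e-04 -1.e-04 -1.e+00] j [-0.06  0.45  0.32  1.88 -0.18  0.84  0.84]
F [-0.01  1.29  3.67] M [ 0.06  -0.006  0.042] 12.563301177691294 15.875 tilt [ 2.e-04 -1.e-04 -1.e+00]
```

Request:
{"op": "drive_tool", "data": {"motion": [0, 0, 0.3, 0, 0, -1, 0, 0, 0.6, 0, 0, -2, 0, 0, 0.9, 0, 0, -2, 0, 0, 0.9, 0, 0, -2]}}

```text
time_s: 16.38
eef_pos: [544.0, -137.1, 119.0]
tcp_rot: [-0.0, 0.498, 0.867, -0.0]
force: [0.3, -0.8, 1.3]
grip_width: 12.9
grip_force: 59.3
```

```bash
python3 f.py
```

```text
shift tool [-0.2  0.3 -1. ] pos [ 544.  -137.1  119. ]
y-axis deg 30.2 z axis [-0.e+00 -1.e-04 -1.e+00] j [-0.05  0.45  0.31  1.88 -0.18  0.83  0.87]
F [ 0.29 -0.83  1.26] M [ 0.012 -0.149  0.012] 12.919872676813146 16.375 tilt [-0.e+00 -1.e-04 -1.e+00]
```

Sinking freely now. Lower on in small steps.

Request:
{"op": "drive_tool", "data": {"motion": [0, 0, 0.5, 0, 0, 0, 0, 0, 1, 0, 0, 0, 0, 0, 1.5, 0, 0, 0, 0, 0, 2, 0, 0, 0, 0, 0, 2, 0, 0, 0]}}

```text
time_s: 17.0
eef_pos: [543.9, -137.1, 117.0]
tcp_rot: [-0.0, 0.498, 0.867, -0.0]
force: [0.9, -1.5, 1.6]
grip_width: 12.8
grip_force: 59.3
```

```bash
python3 f.py
```

```text
shift tool [-0.2  0.3 -3. ] pos [ 543.9 -137.1  117. ]
y-axis deg 30.22 z axis [-1.e-04 -1.e-04 -1.e+00] j [-0.05  0.46  0.31  1.88 -0.18  0.83  0.88]
F [ 0.92 -1.45  1.62] M [-0.082 -0.087 -0.034] 12.848056737478096 17.0 tilt [-1.e-04 -1.e-04 -1.e+00]
```

Request:
{"op": "drive_tool", "data": {"motion": [0, 0, 0.5, 0, 0, 0, 0, 0, 1, 0, 0, 0, 0, 0, 1.5, 0, 0, 0, 0, 0, 2, 0, 0, 0, 0, 0, 2.4, 0, 0, 0, 0, 0, 2.4, 0, 0, 0]}}

```text
time_s: 17.75
eef_pos: [544.0, -137.1, 114.6]
tcp_rot: [0.0, 0.498, 0.867, -0.0]
force: [0.2, -0.2, 3.1]
grip_width: 12.6
grip_force: 59.4
```

```bash
python3 f.py
```

```text
shift tool [-0.2  0.3 -5.4] pos [ 544.  -137.1  114.6]
y-axis deg 30.21 z axis [ 0.e+00 -1.e-04 -1.e+00] j [-0.05  0.46  0.31  1.88 -0.18  0.83  0.88]
F [ 0.16 -0.22  3.11] M [-0.091  0.019 -0.004] 12.565685203548188 17.75 tilt [ 0.e+00 -1.e-04 -1.e+00]
```

Request:
{"op": "drive_tool", "data": {"motion": [0, 0, 0.3, 0, 0, 0, 0, 0, 0.6, 0, 0, 0, 0, 0, 0.9, 0, 0, 0, 0, 0, 0.9, 0, 0, 0]}}

```text
time_s: 18.25
eef_pos: [544.0, -137.1, 113.9]
tcp_rot: [0.0, 0.498, 0.867, 0.0]
force: [-1.9, -0.6, 7.4]
grip_width: 12.8
grip_force: 60.1
```

```bash
python3 f.py
```

```text
shift tool [-0.1  0.2 -6.1] pos [ 544.  -137.1  113.9]
y-axis deg 30.21 z axis [ 2.e-04 -1.e-04 -1.e+00] j [-0.05  0.46  0.31  1.88 -0.18  0.82  0.88]
F [-1.86 -0.58  7.43] M [-0.055  0.41   0.023] 12.781694516860547 18.25 tilt [ 2.e-04 -1.e-04 -1.e+00]
```

Request:
{"op": "drive_tool", "data": {"motion": [0, 0, 0.1, 0, 0, 2, 0, 0, 0.1, 0, 0, 4, 0, 0, 0.2, 0, 0, 6, 0, 0, 0.3, 0, 0, 8, 0, 0, 0.4, 0, 0, 10, 0, 0, 0.4, 0, 0, 10]}}

```text
time_s: 19.0
eef_pos: [544.5, -136.8, 113.9]
tcp_rot: [0.0, 0.572, 0.82, 0.0]
force: [-0.3, 1.5, 9.4]
grip_width: 12.8
grip_force: 60.5
```

```bash
python3 f.py
```

```text
shift tool [-0.2 -0.3 -6.1] pos [ 544.5 -136.8  113.9]
y-axis deg 20.2 z axis [ 0.0011  0.     -1.    ] j [-0.08  0.47  0.35  1.88 -0.21  0.83  0.72]
F [-0.35  1.52  9.36] M [0.311 0.163 0.014] 12.81965071211618 19.0 tilt [ 0.0011  0.     -1.    ]
```

Request:
{"op": "drive_tool", "data": {"motion": [0, 0, 0, 0, 0, 2, 0, 0, 0, 0, 0, 4, 0, 0, 0.1, 0, 0, 6, 0, 0, 0.2, 0, 0, 8, 0, 0, 0.2, 0, 0, 8]}}

```text
time_s: 19.62
eef_pos: [544.5, -136.9, 113.4]
tcp_rot: [0.0, 0.628, 0.778, 0.0]
force: [0.8, 1.0, 4.1]
grip_width: 12.7
grip_force: 59.8
```

```bash
python3 f.py
```

```text
shift tool [-0.2 -0.2 -6.6] pos [ 544.5 -136.9  113.4]
y-axis deg 12.2 z axis [ 1.e-03 -1.e-04 -1.e+00] j [-0.11  0.47  0.38  1.89 -0.23  0.83  0.6 ]
F [0.79 1.   4.12] M [ 0.034 -0.276 -0.045] 12.733078587186801 19.625 tilt [ 1.e-03 -1.e-04 -1.e+00]
```

Request:
{"op": "drive_tool", "data": {"motion": [0, 0, 0.3, 0, 0, 2, 0, 0, 0.4, 0, 0, 4, 0, 0, 0.6, 0, 0, 6, 0, 0, 0.7, 0, 0, 8, 0, 0, 0.9, 0, 0, 10, 0, 0, 1.0, 0, 0, 12, 0, 0, 1.0, 0, 0, 12]}}

```text
time_s: 20.5
eef_pos: [544.1, -137.0, 112.2]
tcp_rot: [0.0, 0.706, 0.708, 0.0]
force: [2.3, 1.0, 4.2]
grip_width: 12.9
grip_force: 59.8
```

```bash
python3 f.py
```

```text
shift tool [-0.1  0.2 -7.8] pos [ 544.1 -137.   112.2]
y-axis deg 0.19 z axis [ 2.e-04 -1.e-04 -1.e+00] j [-0.15  0.48  0.43  1.89 -0.26  0.83  0.42]
F [2.26 1.01 4.19] M [ 0.063 -0.41  -0.028] 12.940119434620362 20.5 tilt [ 2.e-04 -1.e-04 -1.e+00]
```

Request:
{"op": "drive_tool", "data": {"motion": [0, 0.1, 0.3, 0, 0, 2, 0, 0.1, 0.5, 0, 0, 4, 0, 0.1, 0.7, 0, 0, 6, 0, 0.1, 0.8, 0, 0, 8, 0, 0.1, 1.0, 0, 0, 10, 0, 0.1, 1.1, 0, 0, 12, 0, 0.1, 1.1, 0, 0, 12]}}

```text
time_s: 21.38
eef_pos: [544.0, -137.0, 111.1]
tcp_rot: [-0.0, 0.776, 0.63, -0.0]
force: [-0.8, 0.9, 7.0]
grip_width: 12.8
grip_force: 60.0
```

```bash
python3 f.py
```

```text
shift tool [-0.   0.3 -8.9] pos [ 544.  -137.   111.1]
y-axis deg -11.85 z axis [-1.e-04  0.e+00 -1.e+00] j [-0.18  0.49  0.48  1.89 -0.3   0.83  0.24]
F [-0.75  0.91  6.97] M [ 0.204 -0.092 -0.067] 12.794016750643133 21.375 tilt [-1.e-04  0.e+00 -1.e+00]
```

Request:
{"op": "drive_tool", "data": {"motion": [0, 0, 0.1, 0, 0, 2, 0, 0, 0.2, 0, 0, 4, 0, 0, 0.3, 0, 0, 6, 0, 0, 0.4, 0, 0, 8, 0, 0, 0.4, 0, 0, 8]}}

```text
time_s: 22.0
eef_pos: [544.5, -136.9, 111.0]
tcp_rot: [0.0, 0.818, 0.575, 0.0]
force: [0.5, 2.1, 10.2]
grip_width: 12.8
grip_force: 60.6
```

```bash
python3 f.py
```

```text
shift tool [-0.2 -0.1 -9. ] pos [ 544.5 -136.9  111. ]
y-axis deg -19.83 z axis [ 8.e-04  1.e-04 -1.e+00] j [-0.21  0.5   0.51  1.89 -0.32  0.84  0.12]
F [ 0.55  2.06 10.2 ] M [ 0.37  -0.185 -0.051] 12.752518651119143 22.0 tilt [ 8.e-04  1.e-04 -1.e+00]
```

Request:
{"op": "drive_tool", "data": {"motion": [0, 0, -0.1, 0, 0, 2, 0, 0, -0.1, 0, 0, 4, 0, 0, -0.1, 0, 0, 5, 0, 0, -0.1, 0, 0, 5]}}

```text
time_s: 22.5
eef_pos: [544.5, -137.0, 111.0]
tcp_rot: [0.0, 0.843, 0.539, 0.0]
force: [1.3, 1.3, 8.6]
grip_width: 12.7
grip_force: 60.3
```

```bash
python3 f.py
```

```text
shift tool [-0.2 -0.1 -9. ] pos [ 544.5 -137.   111. ]
y-axis deg -24.82 z axis [ 9.e-04 -1.e-04 -1.e+00] j [-0.23  0.5   0.53  1.89 -0.34  0.84  0.05]
F [1.32 1.29 8.59] M [ 0.256 -0.413 -0.024] 12.747451420292075 22.5 tilt [ 9.e-04 -1.e-04 -1.e+00]
```

It no longer sinks and there is no moment rise, so the plug is home. Release and lift.

Request:
{"op": "drive_tool", "data": {"motion": [0, 0, -0.4, 0, 0, 0, 0, 0, -0.4, 0, 0, 0, 0, 0, -0.4, 0, 0, 0, 0, 0, -0.4, 0, 0, 0, 0, 0, -0.4, 0, 0, 0], "jaw": 40}}

```text
time_s: 23.12
eef_pos: [544.0, -137.1, 111.1]
tcp_rot: [-0.0, 0.842, 0.539, -0.0]
force: [-0.0, 0.9, -0.2]
grip_width: 40.2
grip_force: 0.0
```

Request:
{"op": "drive_tool", "data": {"motion": [0, 0, -15, 0, 0, 0, 0, 0, -40, 0, 0, 0, 0, 0, -80, 0, 0, 0, 0, 0, -120, 0, 0, 0, 0, 0, -140, 0, 0, 0, 0, 0, -140, 0, 0, 0]}}

```text
time_s: 23.88
eef_pos: [544.7, -137.3, 253.3]
tcp_rot: [0.001, 0.842, 0.539, 0.001]
force: [0.2, -0.5, -0.8]
grip_width: 39.8
grip_force: 0.0
```

```bash
python3 - <<'E'
from h import *
s,R=st();print(s['force'],s['grip_width'],s['time_s'],s['eef_pos'])
im=cap('scene','sc5.png')
cv2.imwrite('pics/c5.png',cv2.resize(im[170:290,270:410],(700,600),interpolation=cv2.INTER_CUBIC))
E
```

```text
[ 0.22641209 -0.52765624 -0.80431288] 39.77028438971424 23.875 [ 544.67427723 -137.31878713  253.34350079]
```

View pics/c5.png

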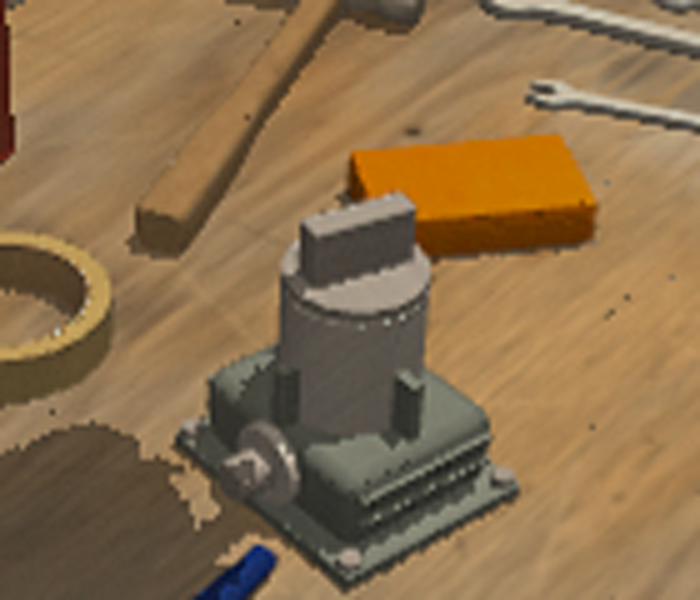

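The crop shows the collar lying flush on the neck's rim around (355,290), upright, with no gap and the gripper clear. Handing in.

```bash
python3 -c "
from rig import order
print(order.hand_in())"
```

```text
the job is handed in; nothing more can be done
None
```

The 60 mm plug is screwed home with its collar flush on the neck's rim, the gripper is clear and nothing else was touched; I handed the job in at about 24 s, but no verdict was returned.

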